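Put the label printer back to work

ROBOT

A 7-joint arm with a two-finger parallel gripper is mounted at the origin on a cart in front of the work surface, level with it; the furniture and walls round the work are solid. World frame = base frame: x ahead of the robot, y to its left, z up, the work surface at z = 0. Lengths are in mm, angles in rad, forces in N, time in s.
With the tool pointing down it reaches from about 400 to 875 mm from the base axis. Payload 6.5 kg.
Tool frame: the origin (TCP) lies at the very end of the fingers, on their centre line; the grasp point (between the pads) lies 19 mm behind it; x points along the fingers, y is the direction in which the jaws open and shut, and the axes are right-handed (so a half turn about x gives the same grasp; the last joint's range is limited). The gripper opens to 88 mm and grips with 3 to 60 N. Pads are 18 mm wide; open, the fingers measure 123 mm over their backs; the gripper's body (75 mm by 187 mm) begins 45 mm behind the grasp point.
Start: joints at [-1.364, 0.536, -0.004, 1.538, 0.003, 1.067, -0.071], TCP at [175.124, 625.957, 238.716] pointing down, gripper open.
Joint ranges: [-2.7, 2.7], [-0.37, 2.16], [-1.27, 1.26], [0.24, 2.4], [-1.31, 4.45], [0.19, 1.91], [-2.76, 2.76]. Speed limits (rad/s): [2.39, 2.39, 3.14, 3.14, 3.14, 3.14, 3.14].

INTERFACE

Orientations are given as a unit quaternion [w, x, y, z].
In Python, from plant import env gives the robot as it stands.
- The arm moves only by the tool jog_arm, never from a script. Its argument "moves" is a list of rows, each a list of 7 numbers: the turn, a rotation vector about the world's x, y, z in units of 90 degrees (1.0 is 90 degrees), then the shift along the world's x, y, z in units of 0.4 m (1.0 is 0.4 m), then the opening, from 0 (shut) to 1 (fully open). In form: [[ax, ay, az, dx, dy, dz, fingers], ...]. A call has 1 to 5 rows; each row is the pose to reach, as a shift and turn from the pose commanded when the call began; what a row does not reach only later rows make up. A row lasts 1/12 s, in which the tool goes at most 41.7 mm and 7.16 degrees, less where a joint would pass 70% of its speed; a pose out of reach is approached as far as the arm can. A call with a number of a shift or a turn outside -1 to 1 is refused whole. A call with a gripper value outside its range is refused whole. The fingers move at their own pace and stop on an object; "newtons" is the grip in N (left out, the last holds). Time passes only in rows, so rows that repeat a pose let the fingers close. It gives the time, the measured TCP pose, the force and the opening at its end, in the units of the state.
- env.sense(): the state, without advancing time (a new reading comes with each control period).
- env.read_camera(name): name is "scene" or "top" or "wrist"; returns (picture, depth): 384x512x3 uint8, blue, green, red; 384x512 float32, mm along the optical axis (not along the pixel's ray), 0 where there is no reading.
- env.calibration(name): a dict with "fx", "fy", "cx", "cy" (pixels), "extrinsics" (4x4, takes a point from world to camera coordinates). Camera axes: x right, y up, looking along -z (the intrinsics and any distortion apply to the point x, -y, -z); pixel columns grow to the right and rows downward; lengths in mm; the calibration is good to about 2 mm. A picture is of the moment at which its call begins: read the wrist's pose just before it. calibration takes no time and is no camera call; for the wrist camera it gives the pose at the moment of the call.
- env.close_job(): hands the job in, once; it reports no verdict.
Trained networks look in the newest picture that a camera, given by its name, has taken for a name from the list of things; names that differ only in an ending like _2 or _b are one class to them, and where a whole thing is asked for, a point or a joint stands for the part that bears it (a point fixed in the world has none). Each returns a list of dicts, best first, with "p" (0 to 1); they miss things now and then, are a little off and sometimes report something else, mostly with a low value. They report only what shows in the picture. A call takes as long as a camera call.
- env.look_for(thing, camera): "at" ([x, y, z] in mm, in world coordinates, good to about 4 mm: the middle of the surface that is visible of it).
- env.trace(thing, camera): "pixels" (384x512 bool, what is visible of it).
The state is a dict: "clock": time; "joint_pos": joint angles; "dq": joint speeds; "effort": joint torques, N m; "tcp_pos": TCP position; "tool_rot": TCP orientation; "force": force on the tool from outside, world axes, zero at the start; "torque": the same for the moment, N m; "gripper_width": finger opening in mm.
Only numpy, scipy, OpenCV 4.12 (cv2) and the standard library are available. Lean on these libraries where they do the work, as an engineer would, in place of code of your own. Each camera call takes 0.05 s, during which the arm holds its last target. There are 200 camera calls.

TASK

Get the label printer ready and print a label (nothing needs to be picked up, closed fingertips are enough): push its open cover down until it is fully shut, press the round key fully down and let it up, push the raised end of the rocker switch down until it has tipped over to that side, and last press the long bar key fully down and let it up. Keep to that order. Leave the square key alone, and do not move or pick up the tin, the stamp or the tape roll beside the printer.

Things in the scene. Friction and masses are not known exactly. Their poses are not given: they have to be found in the camera images.
- printer: White counter label printer, fixed, 240 (x) by 250 (y) by 62 mm high. Origin: centre of its underside, on the table. x points from its front (nearer the robot) to its rear, y to its left, z up. The three keys stand in a row on the flat front deck, 72 mm in front of the origin, at y = +76, 0 and -76 mm; which is where varies. The cover is at the rear left, the rocker at the rear right.
- cover (a joint): Opening angle of the grey cover, rad: 0 = fully shut (lies flat), 1 = wide open; starts between 0.35 and 0.7. A stiff hinge keeps it where it is left; pushing it down takes about 1 to 3 N and it stops against the shell. Shut means below 0.04.
- cover_hinge (a point): Middle of the cover's rear edge on its hinge line (the hinge lies along the printer's y), 68 mm above the table. The cover is a flat plate 115 mm (hinge to free edge) by 154 mm wide by 6 mm thick, over the rear left of the printer; it reaches from the hinge toward the printer's front (-x) and rises as it opens.
- cover_edge (a point): Middle of the upper side of the cover's free (front) edge, 115 mm from the hinge; moves with the cover.
- rocker (a joint): Angle of the rocker switch, rad: 0 = rear half raised, front half flat (as found, starts 0 to 0.05); 0.4 = rear half pushed flat, front half raised. It stays where it is left; tipping it takes about 1.5 to 4 N. Tipped over means above 0.32.
- rocker_pivot (a point): Middle of the rocker's upper side, on its hinge line (along the printer's y), 74 mm above the table. The rocker is a grey V-shaped paddle 34 mm wide (y); its two halves, each 34 mm long, extend to the printer's front and rear. It stands in a black frame 90 by 50 mm, whose top is 5 mm lower than this point.
- rocker_press (a point): Point on the upper side of the rocker's rear half, 22 mm from the hinge line: the place to push down. As found it is about 8.5 mm higher than rocker_pivot; when tipped over it is level with it. Moves with the rocker.
- round_key (a joint): Travel of the round key, m: 0 = up, 0.006 = fully down. Springs back up; 1 N to start, about 4.5 N fully down. Counts as pressed beyond 0.0045.
- round_key_top (a point): Centre of the top of the round key (grey disc, 32 mm across), 77 mm above the table when up, 12 mm above its black bezel (62 by 46 mm).
- bar_key (a joint): Travel of the long bar key, as for the round key.
- bar_key_top (a point): Centre of the top of the bar key (grey, 54 mm long along the printer's x, 16 mm wide), 77 mm above the table when up, 12 mm above its bezel.
- square_key (a joint): Travel of the square key, as for the round key; must not be pressed.
- square_key_top (a point): Centre of the top of the square key (grey, 32 by 32 mm), 77 mm above the table when up.
- fish_tin: Round food tin, 76 mm across, 58 mm high, loose on the table left of the printer; origin at the centre of its underside. Leave alone.
- date_stamp: Wooden hand stamp, 26 by 46 mm, 70 mm high, loose on the table right of the printer; origin at the centre of its underside. Leave alone.
- tape_roll: Tape roll lying flat, 104 mm across, 18 mm high, loose on the table right of the printer, behind the stamp; origin at the centre of its underside. Leave alone.

How it is judged:
By the outcome, as a careful person would: the job done as asked, in the order asked, and still so for the second after the job is handed in, with the robot touching nothing.
It also fails if it takes over 56 s, if anything falls off the work surface, if the arm or the gripper's body presses on something with over 40 N, if the wrist force passes 120 N, or if a joint passes its speed limit or range.

## Working session

There is one attempt and no reset: what is moved stays moved. The work goes in short steps, Python scripts to look and compute and a tool call to move; the robot and the scene stay as the last step left them, time stands still between calls to the robot, and variables do not carry over. Pictures are saved under pics/ and viewed, on a budget of 10 in all, crops included, one or two more only if the job needs it, and the job is handed in when it is done.

Besides the shell and the picture viewer there is one more tool, called after "Call:" by a JSON object that holds its "fn" and its "kwargs". jog_arm: Moves the arm, as the interface text tells. Shifts and turns lie within -1 to 1; 1 stands for 0.4 m of shift or 90 degrees of turn. Its arguments: {"type":"object","properties":{"moves":{"type":"array","items":{"type":"array","items":{"type":"number"}}},"newtons":{"type":"number"}},"required":["moves"]}

```bash
mkdir -p pics
python3 - <<'E'
from plant import env
import cv2,numpy as np
s=env.sense();print(s['clock'],s['tcp_pos'],s['tool_rot'],s['gripper_width'],s['force'])
ims=[]
for c in("scene","top"):
    p,d=env.read_camera(c);ims.append(p)
    for t in["printer","cover_hinge","cover_edge","rocker_pivot","rocker_press","round_key_top","bar_key_top","square_key_top","fish_tin","date_stamp","tape_roll"]:
        try:
            r=env.look_for(t,c);print(c,t,[(np.round(a['at']).tolist(),round(a['p'],2)) for a in r[:2]])
        except Exception as e:print(c,t,e)
for c,i in zip(("scene","top"),ims):cv2.imwrite(f"pics/{c}1.png",i)
E
```

```text
0.0 [175.01524119 625.36935045 237.86223384] [ 0.70051182  0.09552712  0.7005724  -0.09672683] 87.7562389717345 [0.47213829 0.24999867 1.03556623]
scene printer [([527.0, 55.0, 61.0], 0.57)]
scene cover_hinge [([582.0, 76.0, 103.0], 0.91), ([512.0, 240.0, 57.0], 0.58)]
scene cover_edge [([580.0, 76.0, 106.0], 0.82)]
scene rocker_pivot [([596.0, -45.0, 76.0], 0.67)]
scene rocker_press [([597.0, -43.0, 72.0], 0.69)]
scene round_key_top [([470.0, 21.0, 76.0], 0.67)]
scene bar_key_top [([477.0, -52.0, 77.0], 0.75)]
scene square_key_top [([463.0, 101.0, 77.0], 0.53)]
scene fish_tin [([516.0, 241.0, 59.0], 0.56)]
scene date_stamp [([512.0, -151.0, 18.0], 0.64), ([580.0, 74.0, 106.0], 0.36)]
scene tape_roll [([611.0, -173.0, 21.0], 0.83)]
top printer [([560.0, 29.0, 63.0], 0.86), ([481.0, -45.0, 76.0], 0.67)]
top cover_hinge [([591.0, 72.0, 95.0], 0.84), ([469.0, 99.0, 80.0], 0.55)]
top cover_edge [([595.0, 70.0, 98.0], 0.84)]
top rocker_pivot [([600.0, -41.0, 76.0], 0.72)]
top rocker_press [([598.0, -47.0, 79.0], 0.81)]
top round_key_top [([533.0, 234.0, 54.0], 0.65), ([474.0, 24.0, 77.0], 0.43)]
top bar_key_top [([479.0, -49.0, 75.0], 0.7)]
top square_key_top [([465.0, 102.0, 76.0], 0.74)]
top fish_tin [([532.0, 233.0, 53.0], 0.87)]
top date_stamp [([523.0, -145.0, 10.0], 0.67), ([596.0, 71.0, 94.0], 0.5)]
top tape_roll []
```

View pics/scene1.png

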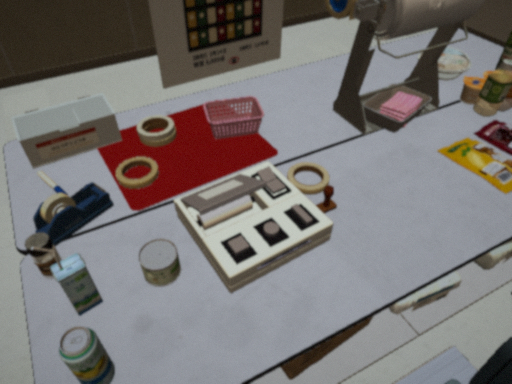

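View pics/top1.png

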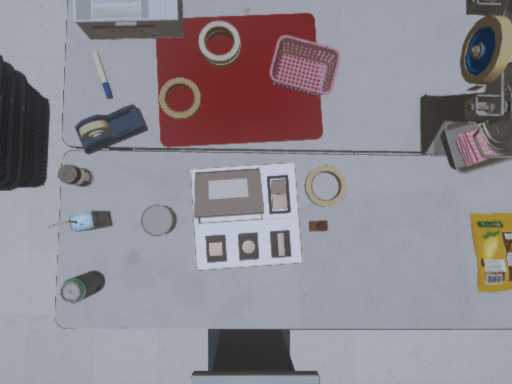

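Both pictures agree with the networks: the square key is left, round middle and bar right (top picture, about (216,249), (249,246) and (281,244)). The cover is at (228,193) and the rocker at (279,195). Printer origin is about (543,32), yaw about 0.09. I'm moving over the cover with the fingers shut.

Call:
{"fn": "jog_arm", "kwargs": {"moves": [[0,0,0.08,0.058,-0.084,0,0],[0,0,0.155,0.116,-0.168,0,0],[0,0,0.23,0.174,-0.252,0,0],[0,0,0.23,0.232,-0.336,0,0],[0,0,0.23,0.29,-0.42,0,0]], "newtons": 20}}

```text
clock: 1.62
tcp_pos: [292.0, 456.3, 238.9]
tool_rot: [0.706, -0.031, 0.706, 0.032]
force: [0.2, 0.1, 0.9]
gripper_width: 57.1
```

Call:
{"fn": "jog_arm", "kwargs": {"moves": [[0,0,0,0.058,-0.084,0,0],[0,0,0,0.116,-0.168,0,0],[0,0,0,0.174,-0.252,0,0],[0,0,0,0.232,-0.336,0,0],[0,0,0,0.29,-0.42,0,0]]}}

```text
clock: 2.03
tcp_pos: [408.0, 288.2, 239.1]
tool_rot: [0.707, -0.031, 0.706, 0.032]
force: [1.8, -0.9, -0.5]
gripper_width: 23.7
```

Call:
{"fn": "jog_arm", "kwargs": {"moves": [[0,0,0,0.058,-0.084,0,0],[0,0,0,0.116,-0.168,0,0],[0,0,0,0.174,-0.252,0,0],[0,0,0,0.232,-0.336,0,0],[0,0,0,0.29,-0.42,0,0]]}}

```text
clock: 2.45
tcp_pos: [524.1, 120.1, 239.0]
tool_rot: [0.707, -0.031, 0.706, 0.031]
force: [0.7, 0.4, -0.3]
gripper_width: 0.9
```

```bash
cat > h.py <<'E'
from plant import env
import cv2,numpy as np
def world(c,mask,d,cal):
    v,u=np.nonzero(mask&(d>0));z=d[v,u]
    P=np.stack([(u-cal['cx'])/cal['fx']*z,-(v-cal['cy'])/cal['fy']*z,-z,np.ones_like(z)])
    return (np.linalg.inv(cal['extrinsics'])@P)[:3].T
def survey(c,things,png=None):
    cal=env.calibration(c);p,d=env.read_camera(c)
    if png:cv2.imwrite(png,p)
    for t in things:
        r=env.trace(t,c)
        if not r:print(t,'none');continue
        W=world(c,r[0]['pixels'],d,cal)
        if len(W)<20:print(t,'few');continue
        print(t,round(r[0]['p'],2),len(W),'med',np.median(W,0).round(),'lo',np.percentile(W,3,axis=0).round(),'hi',np.percentile(W,97,axis=0).round())
E
python3 - <<'E'
from h import *
print(env.sense()['tcp_pos'])
survey("wrist",["cover_edge","round_key_top","square_key_top","bar_key_top","rocker_press"],"pics/w1.png")
survey("top",["cover_edge","rocker_press"])
E
```

```text
[524.06119415 120.14913074 239.04882061]
cover_edge 0.66 6975 med [563.  59. 113.] lo [544.  -3.  97.] hi [598. 137. 120.]
round_key_top 0.64 982 med [474.  25.  77.] lo [461.  11.  71.] hi [488.  38.  78.]
square_key_top 0.7 1253 med [468.  99.  77.] lo [454.  84.  75.] hi [484. 114.  78.]
bar_key_top 0.71 1340 med [480. -50.  76.] lo [455. -60.  66.] hi [506. -43.  78.]
rocker_press 0.77 2467 med [598. -45.  75.] lo [564. -63.  67.] hi [627. -29.  85.]
cover_edge 0.67 2466 med [606.  67.  92.] lo [560.  -2.  68.] hi [651. 141. 116.]
rocker_press 0.85 420 med [598. -47.  76.] lo [566. -63.  72.] hi [629. -31.  87.]
```

View pics/w1.png

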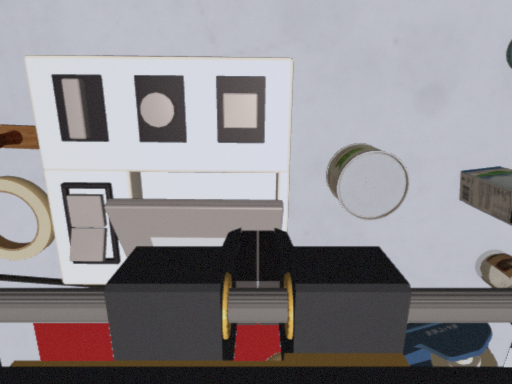

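The wrist picture shows the cover's free edge at (195,203), the round key at (157,110), the bar key at (76,108) and the rocker at (88,225), all consistent with the estimates.

Call:
{"fn": "jog_arm", "kwargs": {"moves": [[0,0,0,0.045,-0.065,0,0],[0,0,0,0.09,-0.13,-0.05,0],[0,0,0,0.09,-0.13,-0.13,0],[0,0,0,0.09,-0.13,-0.21,0],[0,0,0,0.09,-0.13,-0.25,0]]}}

```text
clock: 3.32
tcp_pos: [557.2, 70.3, 135.5]
tool_rot: [0.705, -0.032, 0.708, 0.031]
force: [-0.9, -0.4, 0.1]
gripper_width: 0.5
```

Call:
{"fn": "jog_arm", "kwargs": {"moves": [[0,0,0,0,0,-0.03,0],[0,0,0,0,0,-0.06,0],[0,0,0,0,0,-0.09,0],[0,0,0,0,0,-0.11,0],[0,0,0,0,0,-0.125,0]]}}

```text
clock: 3.73
tcp_pos: [559.2, 70.3, 88.2]
tool_rot: [0.706, -0.031, 0.706, 0.031]
force: [-0.4, 0.4, 0.6]
gripper_width: 0.7
```

Call:
{"fn": "jog_arm", "kwargs": {"moves": [[0,0,0,0,0,-0.012,0],[0,0,0,0,0,-0.024,0],[0,0,0,0,0,-0.034,0],[0,0,0,0,0,-0.04,0],[0,0,0,0,0,-0.04,0]]}}

```text
clock: 4.15
tcp_pos: [559.1, 69.9, 72.4]
tool_rot: [0.706, -0.031, 0.706, 0.031]
force: [-0.2, 0.1, -0.6]
gripper_width: 0.8
```

Run:
```python
from h import *
s=env.sense();print(s['tcp_pos'],s['force'])
survey("scene",["cover_edge"],"pics/s2.png")
survey("top",["cover_edge"])
i=cv2.imread("pics/s2.png")[130:300,150:360];cv2.imwrite("pics/s2c.png",cv2.resize(i,None,fx=3,fy=3))
```

```text
[559.05325314  69.92370887  72.41185614] [-0.16061374  0.05241867 -0.56605839]
cover_edge 0.76 1728 med [557.  92.  70.] lo [528.  -3.  61.] hi [626. 147.  73.]
cover_edge 0.72 496 med [641.  15.  68.] lo [564.  -4.  61.] hi [657. 136. 412.]
```

View pics/s2c.png

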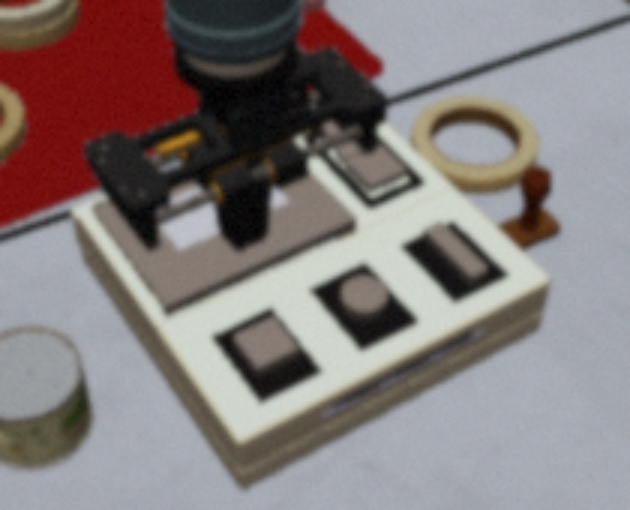

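The picture shows the cover nearly flat (free edge about (260,270) in the crop) with the fingertips on it. I'll keep pushing until the force shows the stop.

Call:
{"fn": "jog_arm", "kwargs": {"moves": [[0,0,0,0,0,-0.003,0],[0,0,0,0,0,-0.006,0],[0,0,0,0,0,-0.009,0],[0,0,0,0,0,-0.009,0]]}}

```text
clock: 4.68
tcp_pos: [559.1, 69.9, 68.9]
tool_rot: [0.706, -0.031, 0.706, 0.031]
force: [-0.1, 0.3, 0.1]
gripper_width: 0.8
```

Call:
{"fn": "jog_arm", "kwargs": {"moves": [[0,0,0,0,0,-0.003,0],[0,0,0,0,0,-0.006,0],[0,0,0,0,0,-0.009,0],[0,0,0,0,0,-0.009,0]]}}

```text
clock: 5.02
tcp_pos: [559.2, 70.0, 68.0]
tool_rot: [0.706, -0.031, 0.707, 0.031]
force: [-9.1, -1.7, 27.2]
gripper_width: 0.6
```

The stop is at z = 68 with 27 N, so the cover is shut. Next I lift and go over the round key at (474,25).

Call:
{"fn": "jog_arm", "kwargs": {"moves": [[0,0,0,0,0,0.05,0],[0,0,0,0,0,0.1,0],[0,0,0,-0.075,-0.04,0.1,0],[0,0,0,-0.15,-0.08,0.1,0],[0,0,0,-0.213,-0.112,0.1,0]]}}

```text
clock: 5.43
tcp_pos: [472.3, 24.2, 105.7]
tool_rot: [0.706, -0.031, 0.706, 0.031]
force: [0.2, -0.5, -0.3]
gripper_width: 0.6
```

Run:
```python
from h import *
s=env.sense();print(s['tcp_pos'],s['force'])
survey("scene",["cover_edge","round_key_top"],"pics/s3.png")
survey("top",["cover_edge"])
survey("wrist",["cover_edge","round_key_top","bar_key_top","rocker_press"],"pics/w3.png")
```

```text
[472.26990697  24.22929477 105.67535478] [ 0.1977157  -0.5425651  -0.27095368]
cover_edge 0.88 1677 med [584. 108.  67.] lo [528.  16.  61.] hi [644. 147.  69.]
round_key_top 0.68 190 med [469.  27.  75.] lo [457.  12.  66.] hi [484.  39.  77.]
cover_edge 0.83 3146 med [592.  70.  68.] lo [537.  -1.  65.] hi [649. 141.  71.]
cover_edge 0.86 2238 med [562.  40.  68.] lo [542.  20.  67.] hi [577. 143.  69.]
round_key_top 0.73 1755 med [469.  23.  77.] lo [459.   9.  69.] hi [479.  37.  78.]
bar_key_top 0.93 2703 med [475. -51.  76.] lo [454. -60.  69.] hi [502. -44.  78.]
rocker_press 0.5 154 med [571. -64.  74.] lo [565. -66.  71.] hi [580. -62.  75.]
```

View pics/w3.png

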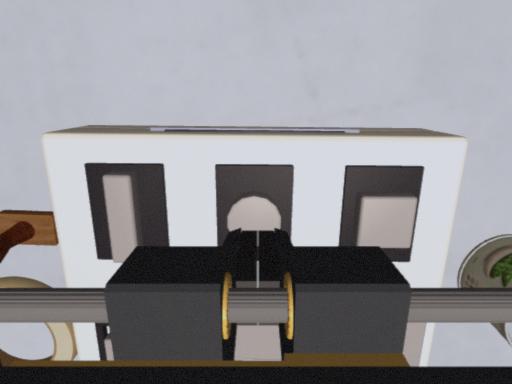

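The cover reads flat at z = 68. The round key, at (254,215), sits centred under the fingertips. Pressing it.

Call:
{"fn": "jog_arm", "kwargs": {"moves": [[0,0,0,0,0,-0.035,0],[0,0,0,0,0,-0.065,0],[0,0,0,0,0,-0.08,0],[0,0,0,0,0,-0.088,0],[0,0,0,0,0,-0.09,0]]}}

```text
clock: 6.35
tcp_pos: [474.3, 25.5, 70.9]
tool_rot: [0.706, -0.031, 0.707, 0.032]
force: [-8.4, 0.3, 30.2]
gripper_width: 1.1
```

Bottomed out at z = 70.9 with 30 N. Releasing, then on to the rocker's rear half at about (618,-43).

Call:
{"fn": "jog_arm", "kwargs": {"moves": [[0,0,0,0,0,0.06,0],[0,0,0,0,0,0.125,0],[0,0,0,0.09,-0.043,0.125,0],[0,0,0,0.18,-0.086,0.125,0],[0,0,0,0.27,-0.129,0.125,0]]}}

```text
clock: 6.77
tcp_pos: [583.6, -26.6, 120.7]
tool_rot: [0.707, -0.032, 0.706, 0.032]
force: [0.5, -0.0, -0.1]
gripper_width: 0.6
```

Call:
{"fn": "jog_arm", "kwargs": {"moves": [[0,0,0,0.09,-0.043,0,0],[0,0,0,0.09,-0.043,-0.05,0],[0,0,0,0.09,-0.043,-0.05,0]]}}

```text
clock: 7.02
tcp_pos: [618.2, -45.1, 97.1]
tool_rot: [0.706, -0.031, 0.707, 0.03]
force: [-2.0, 0.4, -1.1]
gripper_width: 0.6
```

Run:
```python
from h import *
s=env.sense();print(s['tcp_pos'],s['force'])
survey("scene",["rocker_press","cover_edge","round_key_top"],"pics/s4.png")
survey("wrist",["rocker_press","round_key_top"])
i=cv2.imread("pics/s4.png")[130:300,150:360];cv2.imwrite("pics/s4c.png",cv2.resize(i,None,fx=3,fy=3))
```

```text
[618.15788925 -45.09695858  97.0994557 ] [-1.95988611  0.4386484  -1.09452926]
rocker_press 0.73 352 med [592. -43.  74.] lo [561. -61.  68.] hi [620. -29.  83.]
cover_edge 0.83 2947 med [581.  76.  67.] lo [531.  -1.  61.] hi [644. 144.  69.]
round_key_top 0.25 227 med [477. -48.  75.] lo [452. -59.  65.] hi [503. -42.  78.]
rocker_press 0.74 6634 med [591. -48.  75.] lo [565. -64.  72.] hi [616. -32.  81.]
round_key_top 0.36 334 med [507. -50.  75.] lo [505. -58.  67.] hi [508. -43.  78.]
```

View pics/s4c.png

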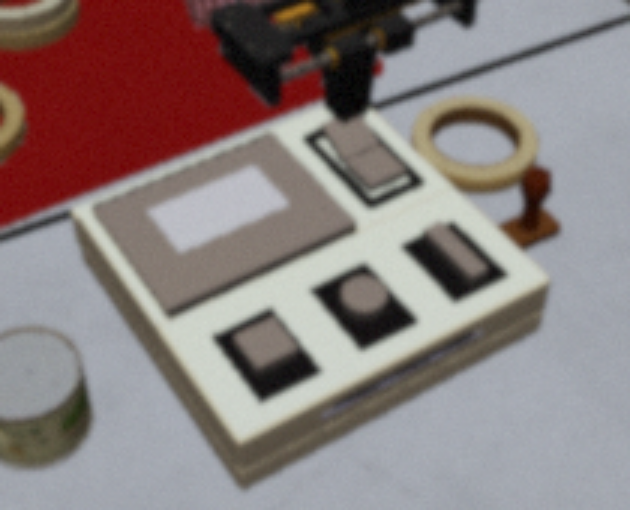

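The cover is flat, the round key is up again, and the fingers are above the rocker's rear half (crop about (347,105)). Pushing it down.

Call:
{"fn": "jog_arm", "kwargs": {"moves": [[0,0,0,0,0,-0.02,0],[0,0,0,0,0,-0.04,0],[0,0,0,0,0,-0.055,0],[0,0,0,0,0,-0.064,0],[0,0,0,0,0,-0.064,0]]}}

```text
clock: 7.78
tcp_pos: [617.9, -43.5, 74.4]
tool_rot: [0.706, -0.031, 0.707, 0.031]
force: [-2.7, 1.4, 9.4]
gripper_width: 0.5
```

Call:
{"fn": "jog_arm", "kwargs": {"moves": [[0,0,0,0,0,-0.003,0],[0,0,0,0,0,-0.005,0],[0,0,0,0,0,-0.005,0]]}}

```text
clock: 8.03
tcp_pos: [617.9, -43.5, 74.1]
tool_rot: [0.706, -0.031, 0.707, 0.032]
force: [-8.0, 1.3, 25.2]
gripper_width: 0.1
```

Stop reached at 25 N. Lifting and moving over the bar key at (479,-51), then checking the rocker.

Call:
{"fn": "jog_arm", "kwargs": {"moves": [[0,0,0,0,0,0.05,0],[0,0,0,0,0,0.1,0],[0,0,0,-0.09,-0.005,0.1,0],[0,0,0,-0.18,-0.01,0.1,0],[0,0,0,-0.27,-0.018,0.1,0]]}}

```text
clock: 8.45
tcp_pos: [508.4, -50.7, 111.6]
tool_rot: [0.706, -0.031, 0.706, 0.032]
force: [-0.2, 0.1, 0.1]
gripper_width: 0.3
```

Call:
{"fn": "jog_arm", "kwargs": {"moves": [[0,0,0,-0.077,0,0,0],[0,0,0,-0.077,0,0,0],[0,0,0,-0.077,0,0,0]]}}

```text
clock: 8.7
tcp_pos: [477.3, -50.9, 111.5]
tool_rot: [0.706, -0.031, 0.707, 0.031]
force: [1.3, 1.0, -0.6]
gripper_width: 0.4
```

Run:
```python
from h import *
s=env.sense();print(s['tcp_pos'],s['force'])
cal=env.calibration("top");p,d=env.read_camera("top")
W=world("top",env.trace("rocker_press","top")[0]['pixels'],d,cal)
for lo in range(560,635,12):
    m=(W[:,0]>=lo)&(W[:,0]<lo+12); print(lo,m.sum(),np.median(W[m],0).round(1) if m.any() else '')
survey("scene",["rocker_press","cover_edge"],"pics/s5.png")
i=cv2.imread("pics/s5.png")[130:300,150:360];cv2.imwrite("pics/s5c.png",cv2.resize(i,None,fx=3,fy=3))
```

```text
[477.3269453  -50.94842827 111.54986689] [ 1.30116329  1.0441856  -0.58665302]
560 51 [568.8 -49.5  85.6]
572 73 [578.3 -47.7  81.7]
584 73 [590.1 -48.   77. ]
596 70 [602.1 -45.9  74.1]
608 69 [613.9 -43.7  74. ]
620 50 [623.5 -45.7  73.9]
632 0 
rocker_press none
cover_edge 0.93 2960 med [582.  76.  67.] lo [531.   1.  61.] hi [646. 144.  69.]
```

View pics/s5c.png

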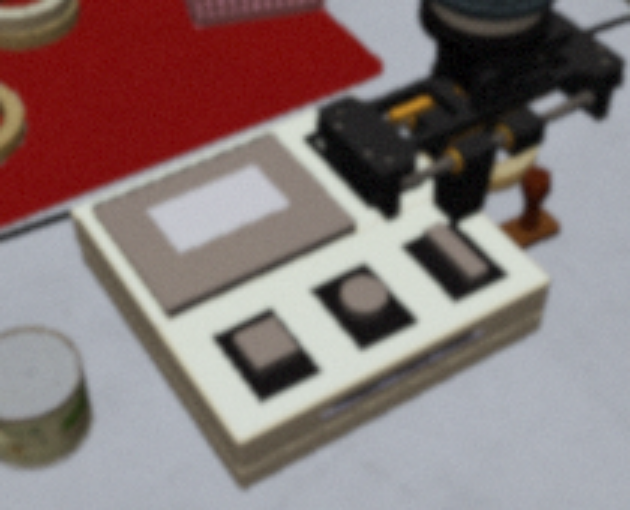

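The rocker has tipped: its rear half is flat at z = 74 and the front is raised to 86. The cover is still shut and the fingers are over the bar key (crop (460,215)). Pressing it.

Call:
{"fn": "jog_arm", "kwargs": {"moves": [[0,0,0,0,0,-0.04,0],[0,0,0,0,0,-0.075,0],[0,0,0,0,0,-0.092,0],[0,0,0,0,0,-0.102,0],[0,0,0,0,0,-0.104,0]]}}

```text
clock: 9.37
tcp_pos: [479.6, -50.7, 71.1]
tool_rot: [0.706, -0.031, 0.707, 0.031]
force: [-5.6, 1.5, 19.7]
gripper_width: 0.3
```

Bottomed at z = 71.1 with 20 N. Lifting clear.

Call:
{"fn": "jog_arm", "kwargs": {"moves": [[0,0,0,0,0,0.08,0],[0,0,0,0,0,0.17,0],[0,0,0,0,0,0.27,0],[0,0,0,0,0,0.35,0],[0,0,0,0,0,0.35,0]]}}

```text
clock: 9.78
tcp_pos: [483.2, -51.3, 216.6]
tool_rot: [0.71, -0.031, 0.703, 0.031]
force: [0.2, -0.1, -1.4]
gripper_width: 0.2
```

Run:
```python
from h import *
s=env.sense();print(s['clock'],s['tcp_pos'],s['force'])
survey("top",["cover_edge","fish_tin","date_stamp"])
survey("wrist",["bar_key_top","round_key_top","square_key_top","rocker_press"],"pics/w6.png")
```

```text
9.7833 [483.24625193 -51.26687381 216.58314704] [ 0.18376842 -0.07275697 -1.35561753]
cover_edge 0.97 3303 med [592.  69.  68.] lo [537.  -4.  64.] hi [649. 142.  71.]
fish_tin 0.55 921 med [533. 236.  54.] lo [500. 204.   3.] hi [566. 273.  58.]
date_stamp 0.67 949 med [533. 237.  54.] lo [500. 204.   0.] hi [566. 274.  58.]
bar_key_top 0.87 1115 med [479. -53.  77.] lo [455. -61.  65.] hi [505. -44.  78.]
round_key_top 0.85 1065 med [474.  22.  77.] lo [460.   8.  66.] hi [488.  37.  78.]
square_key_top 0.69 1421 med [467.  96.  77.] lo [453.  83.  70.] hi [483. 113.  78.]
rocker_press none
```

View pics/w6.png

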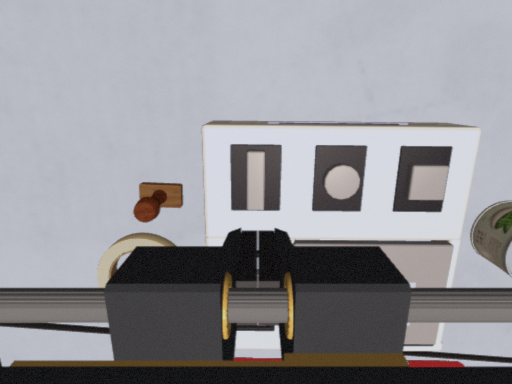

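The wrist picture shows all three keys up ((256,180), (341,182), (428,183)), the cover flat, and the stamp (160,197) and tin undisturbed. Handing in.

```bash
python3 -c "
from plant import env
print(env.close_job())"
```

```text
the job is handed in; nothing more can be done
None
```

The label printer job is done in the order you asked and handed in at about 10 s on the robot's clock. All the outcome checks passed.

| Step | At the stop | Check afterwards |
|---|---|---|
| Cover pushed shut | 27 N at z = 68 mm | reads flat at 68 mm |
| Round key pressed and released | 30 N at 70.9 mm, about 6 mm of travel | back up at 77 mm |
| Rocker tipped | 25 N at z = 74 mm | rear half flat at 74 mm, front raised to 86 mm |
| Bar key pressed and released | 20 N at 71.1 mm, about 6 mm of travel | back up at 77 mm |

- **Left alone:** The square key was never touched and stands at 77 mm. The tin measures where it began, and the stamp looked undisturbed in the last picture. I saw the tape roll only partly in that picture and did not re-measure it, but the arm never went near it.
- **Missed or wrong detections:** In the final check the network mistook the tin for the stamp in the top view. It also did not find the rocker, which was hidden behind the gripper, so the rocker figures come from the check before the bar key press.
- **Force reading:** It stayed near zero while the cover was moving down, so I took the cover as shut from its stop and its measured height.

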